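Tighten the gland nut at the bottom of the filling pump's bore

ROBOT

A 6-joint arm with a two-finger parallel gripper is mounted at the origin on the work surface. World frame = base frame: x ahead of the robot, y to its left, z up, the work surface at z = 0. Lengths are in m, angles in rad, forces in N, time in s.
With the tool pointing down it reaches from about 0.25 to 0.725 m from the base axis. Payload 4 kg.
Tool frame: the origin (TCP) lies at the very end of the fingers, on their centre line; the grasp point (between the pads) lies 19 mm behind it; z points along the fingers, y is the line along which they close (so a half turn about z gives the same grasp; the last joint's range is limited). The gripper opens to 85 mm and grips with 20 to 120 N. Pads are 22 mm wide; open, the fingers measure 114 mm over their backs; the gripper's body (76 mm by 85 mm) begins 54 mm behind the grasp point. The pads swing forward as they close: fully open they stand 13 mm farther back than shut.
Start: joints at [0, 0.241, 0.005, 1.335, 0, 1.571], TCP at [0.5, -0, 0.231] pointing down, gripper open.
Joint ranges: [-2.72, 2.72], [-1.05, 1.87], [-1.09, 1.28], [-1.99, 2.15], [-1.42, 1.44], [-3.14, 3.14]. Speed limits (rad/s): [2.79, 2.79, 3.14, 3.14, 3.14, 3.14].

INTERFACE

Orientations are given as a 3x3 rotation matrix whose columns are the frame's x, y, z axes.
In Python, from station import manip, get_image, calibration, regions_of gives the robot as it stands. The module is installed in compiled form; this text tells all that it offers. Calls block until the motion is done:
- manip.move_to(position, orientation): joint-space move of the TCP to a pose.
- manip.movel(position, rate=0.15, rotation=None): straight line of the TCP; rotation=None keeps the orientation; rate is the mean speed in m/s.
- manip.move_j(angles): joint-space move.
- manip.grip(opening): finger opening in m; the grip force is fixed at half the most; returns when the fingers have stopped.
- manip.hold(seconds).
- manip.inverse_kinematics(position, orientation): joint angles nearest the present ones, or None.
- manip.state(): the state.
- get_image(name): name is "scene" or "side" or "wrist"; returns (picture, depth): 384x512x3 uint8, red, green, blue; 384x512 float32, m along the optical axis (not along the pixel's ray), 0 where there is no reading.
- calibration(name): a dict with "fx", "fy", "cx", "cy" (pixels), "dist" ([k1, k2, p1, p2, k3] as OpenCV has them; the pictures are not rectified), "world_to_cam" (4x4, takes a point from world to camera coordinates). Camera axes: x right, y down, z forward; pixel columns grow to the right and rows downward; lengths in m; the calibration is good to about 2 mm. A picture is of the moment at which its call begins: read the wrist's pose just before it. calibration takes no time and is no camera call; for the wrist camera it gives the pose at the moment of the call.
A pose or a line that the arm cannot do raises manip.Unreachable and nothing moves.
- manip.job_done(): hands the job in; it is judged then, once.
Trained networks look in the newest picture that a camera, given by its name, has taken for a name from the list of things; names that differ only in an ending like _2 or _b are one class to them, and where a whole thing is asked for, a point or a joint stands for the part that bears it (a point fixed in the world has none). Each returns a list of dicts, best first, with "conf" (0 to 1); they miss things now and then, are a little off and sometimes report something else, mostly with a low value. They report only what shows in the picture. A call takes as long as a camera call.
- regions_of(camera, target): "pixels" (384x512 bool, what is visible of it) and "rect" ([centre column, centre row, width, height] in pixels, round what is visible of it).
The state is a dict: "time": time; "joint_positions": joint angles; "joint_velocities": joint speeds; "joint_torque": joint torques, N m; "position": TCP position; "tool_rot": TCP orientation; "force": force on the tool from outside, world axes, zero at the start; "ft_torque": the same for the moment, N m; "opening": finger opening in m; "finger_force": force on a finger pad.
Only numpy, scipy, OpenCV 4.12 (cv2) and the standard library are available. Lean on these libraries where they do the work, as an engineer would, in place of code of your own. Each camera call takes 0.05 s, during which the arm holds its last target. There are 200 camera calls.

TASK

The brass nut at the bottom of the deep bore in the filling pump's head is loose. Take the T-handled socket key from the steel tray, fit it over the nut and tighten the nut clockwise (seen from above) until it comes to its stop, then stand the key upright in the tray again. Leave the two bottles and the beaker where they are.

Things in the scene. Friction and masses are not known exactly. Their poses are not given: they have to be found in the camera images.
- pump: filling pump, fixed to the bench: grey foot plate 225 x 130 x 20 mm, on it a round aluminium head 100 mm wide, its flat top 95 mm above the bench. A white motor lies along +x, up to 91 mm high, ending 155 mm from the bore axis; short steel ports at both sides (+y, -y) reach 80 mm from the axis, 60 mm up. Origin: on the bore axis at bench height; z up.
- bore_mouth (a point): centre of the open top of the vertical bore in the pump's head, 95 mm above the bench. The bore is 56 mm wide and 62 mm deep, its flat floor 33 mm above the bench. z up.
- nut_top (a point): centre of the nut's upper face, on the bore axis, 51 mm above the bench. Brass hexagon nut, 30 mm across flats, 18 mm high, standing on the bore's floor; a dark stud end 18 mm wide stands 4 mm proud of its top. Turns with the nut: its x axis is square to one pair of flats, z up.
- nut (a joint): angle of the nut in rad; grows as the nut turns clockwise seen from above. Loose it stands at 0.2 to 0.7; its hard stop (tight) is at 1.5. It turns against a steady friction of 0.15 N m, which does not rise before the stop, and stays where it is left; its height does not change.
- key: loose steel socket key, 150 mm tall, about 0.45 kg, standing upright on its socket. Origin: centre of the socket's open lower end; z up along the shaft. Hexagonal socket at the bottom (42 mm high, 40.6 mm across flats and 47 mm over corners outside), then a shaft 16 mm thick, at the top the T-handle.
- socket_mouth (a point): centre of the socket's open lower end. Inside: hexagon 32.6 mm across flats, 26 mm deep, one pair of flats square to the key's x; it drops over the nut when key and nut yaw differ by a multiple of 60 deg, within about 7 deg, and then has about 10 deg of free play each way. Fully on, it stands on the bore's floor, 18 mm below the nut's upper face.
- key_grip (a point): centre of the key's T-handle, 138 mm above the key's lower end: a dark flat-sided bar 90 mm long along the key's x, 14 mm thick along its y, 24 mm high, its top 150 mm above the lower end
- tray: steel tray, fixed to the bench, 200 x 200 mm outside, walls 4 mm thick and 18 mm high, floor 4 mm above the bench. Origin: centre of its underside; its x and y run along its sides. The key stands in it within 50 mm of the centre along either side at the start.
- amber_bottle: bystander: loose amber glass bottle, 60 mm diameter, 130 mm tall; origin at the centre of its underside
- white_bottle: bystander: loose white plastic bottle, 68 mm diameter, 170 mm tall; origin at the centre of its underside
- beaker: bystander: loose glass beaker, 68 mm diameter, 85 mm tall; origin at the centre of its underside

How it is judged:
By the outcome, as a careful person would: the job done as asked, in the order asked, and still so for the second after the job is handed in, with the robot touching nothing.
It also fails if it takes over 46 s, if anything falls off the work surface, if the arm or the gripper's body presses on something with over 40 N, if the wrist force passes 120 N, or if a joint passes its speed limit or range.

## Working session

There is one attempt and no reset: what is moved stays moved. The work goes in short steps, each a Python script; the robot and the scene stay as the last script left them, time stands still between calls to the robot, and variables do not carry over. Pictures are saved under pics/ and viewed, at most 10 in all, crops included, and the job is handed in when it is done.

```bash
mkdir -p pics; cat > h.py <<'E'
import numpy as np, cv2
from station import manip, get_image, calibration, regions_of
def cloud(name, d, c=None):
    c=c or calibration(name); K=np.array([[c['fx'],0,c['cx']],[0,c['fy'],c['cy']],[0,0,1.]])
    v,u=np.mgrid[0:d.shape[0],0:d.shape[1]]
    p=cv2.undistortPoints(np.stack([u,v],-1).reshape(-1,1,2).astype(float),K,np.array(c['dist'],float)).reshape(d.shape+(2,))
    P=np.dstack([p*d[...,None],d]); T=np.linalg.inv(np.array(c['world_to_cam']))
    W=P@T[:3,:3].T+T[:3,3]; W[d<=0]=np.nan
    return W
def save(n,im): cv2.imwrite('pics/'+n,im[...,::-1])
def down(yaw):  # tool z down, tool y (closing) at world angle yaw
    y=np.array([np.cos(yaw),np.sin(yaw),0]); z=np.array([0,0,-1.]); return np.column_stack([np.cross(y,z),y,z])
E
python3 - <<'E'
from h import *
ims=[]
for n in ['scene','side']:
    c=calibration(n); im,d=get_image(n); W=cloud(n,d); ims.append(im); print(n,np.round(np.linalg.inv(c['world_to_cam'])[:3,3],2))
    for t in ['pump','key','key_grip','nut','tray','amber_bottle','white_bottle','beaker']:
        for r in regions_of(n,t)[:2]:
            P=W[r['pixels']]; P=P[~np.isnan(P[:,0])]
            if len(P): print(t,round(r['conf'],2),np.round(r['rect']),np.round(np.median(P,0),3),np.round(np.percentile(P,2,0),3),np.round(np.percentile(P,98,0),3))
save('a.png',cv2.resize(np.hstack(ims),(800,300)))
E
```

```text
scene [ 1.25 -0.41  0.67]
pump 0.89 [141. 249.  70.  98.] [ 0.564 -0.257  0.059] [ 0.448 -0.33   0.004] [ 0.647 -0.173  0.096]
key 0.85 [288. 172.  33.  53.] [0.511 0.195 0.117] [0.483 0.168 0.011] [0.535 0.231 0.155]
key 0.55 [142. 250.  71.  92.] [ 0.563 -0.257  0.059] [ 0.448 -0.331  0.004] [ 0.646 -0.171  0.096]
tray 0.91 [293. 188.  91.  55.] [0.506 0.215 0.005] [0.391 0.117 0.001] [0.596 0.322 0.018]
amber_bottle 0.64 [236. 283.  34.  60.] [ 0.78  -0.145  0.074] [ 0.723 -0.165  0.   ] [ 0.794 -0.113  0.13 ]
amber_bottle 0.47 [289. 171.  30.  55.] [0.511 0.195 0.111] [0.484 0.169 0.006] [0.534 0.232 0.155]
white_bottle 0.96 [305. 244.  33.  70.] [0.792 0.026 0.096] [0.761 0.007 0.009] [0.81  0.059 0.17 ]
beaker 0.96 [342. 241.  31.  41.] [0.787 0.137 0.057] [ 0.728  0.111 -0.   ] [0.813 0.189 0.085]
beaker 0.39 [144. 249.  72.  93.] [ 0.564 -0.257  0.06 ] [ 0.451 -0.33   0.007] [ 0.646 -0.173  0.096]
side [ 0.22 -0.53  0.82]
pump 0.85 [295. 317. 117.  81.] [ 0.507 -0.266  0.06 ] [ 0.415 -0.328  0.01 ] [ 0.617 -0.171  0.097]
key 0.78 [175. 180.  25.  51.] [0.496 0.19  0.046] [0.471 0.164 0.004] [0.525 0.278 0.157]
key_grip 0.95 [175. 181.  25.  53.] [0.496 0.19  0.046] [0.474 0.165 0.006] [0.519 0.215 0.156]
nut 0.57 [271. 311.  13.  13.] [ 0.485 -0.226  0.052] [ 0.472 -0.238  0.034] [ 0.503 -0.214  0.056]
tray 0.8 [171. 203.  94.  71.] [0.467 0.201 0.005] [0.39  0.119 0.001] [0.585 0.323 0.019]
amber_bottle 0.61 [338. 217.  28.  49.] [ 0.747 -0.146  0.077] [ 0.732 -0.164  0.007] [ 0.777 -0.117  0.131]
white_bottle 0.83 [295. 169.  26.  59.] [0.759 0.027 0.096] [0.741 0.009 0.007] [0.791 0.059 0.171]
beaker 0.78 [272. 157.  25.  44.] [0.774 0.139 0.056] [ 0.748  0.113 -0.   ] [0.845 0.224 0.087]
```

View pics/a.png

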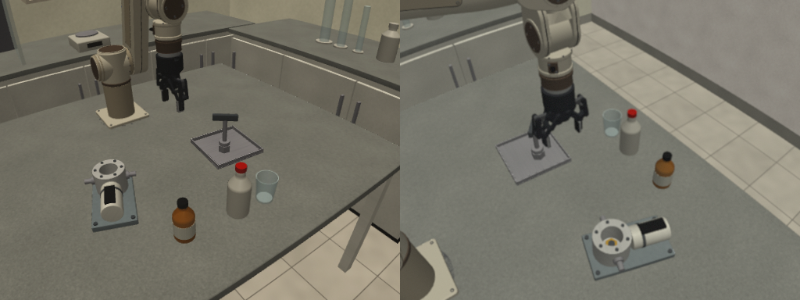

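The side view shows the bore at (610,240) of the composite with the nut visible in it. The key stands near the tray centre, at (225,130) in the left half. I'll look at both from close by with the wrist camera.

```bash
python3 - <<'E'
from h import *
def look(tag,xy,z):
    manip.move_to([*xy,z],down(np.pi/2)); manip.hold(0.2)
    c=calibration('wrist'); im,d=get_image('wrist'); np.savez(tag,im=im,d=d,w=c['world_to_cam'])
    print(tag,manip.state()['time'],np.round(manip.state()['position'],4),np.round(manip.state()['joint_positions'],2),np.round(np.linalg.inv(c['world_to_cam']),3).tolist())
    return im
a=look('pump',(0.45,-0.243),0.28); b=look('key',(0.455,0.195),0.30)
for t in ['key','key_grip']:
    for r in regions_of('wrist',t)[:2]: print(t,r['conf'],r['rect'])
save('b.png',cv2.resize(np.hstack([a,b]),(800,300)))
E
```

```text
pump 2.9417 [ 0.4501 -0.2427  0.2799] [-0.49  0.25  0.14  1.46  0.   -0.5 ] [[0.001, 0.962, 0.272, 0.38], [1.0, -0.001, -0.0, -0.243], [0.0, 0.272, -0.962, 0.422], [0.0, 0.0, 0.0, 1.0]]
key 4.8 [0.4553 0.1942 0.3   ] [ 0.4   0.21  0.15  1.5  -0.    0.4 ] [[0.003, 0.962, 0.272, 0.385], [1.0, -0.003, -0.001, 0.194], [-0.0, 0.272, -0.962, 0.442], [0.0, 0.0, 0.0, 1.0]]
key 0.71 [277.6, 176.8, 140.3, 135.2]
key 0.7 [265.4, 213.2, 71.5, 72.1]
key_grip 0.97 [263.0, 209.7, 65.3, 73.5]
```

View pics/b.png

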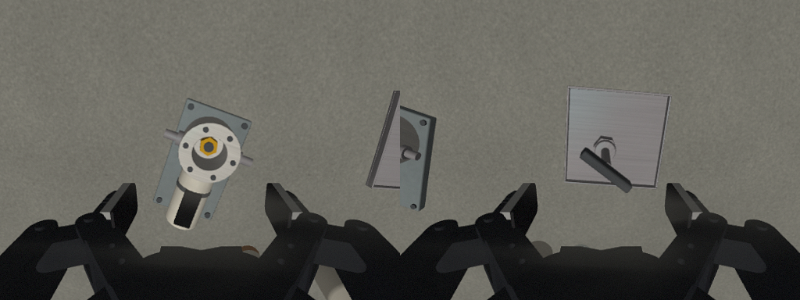

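```bash
cat >> h.py <<'E'
def load(tag):
    f=np.load(tag+'.npz'); c=calibration('wrist'); c['world_to_cam']=f['w']; return f['im'],f['d'],cloud('wrist',f['d'],c),c
def circ(P):
    A=np.c_[2*P,np.ones(len(P))]; s=np.linalg.lstsq(A,(P**2).sum(1),rcond=None)[0]; return s[:2],np.sqrt(s[2]+s[:2]@s[:2])
E
python3 - <<'E'
from h import *
im,d,W,c=load('pump'); print(c['fx'],c['dist'])
X,Y,Z=np.moveaxis(W,-1,0)
near=np.hypot(X-.487,Y+.24)<.065
top=near&(abs(Z-.095)<.006); print('top z',np.median(Z[top]),top.sum())
m=(top*255).astype(np.uint8); cs,_=cv2.findContours(m,cv2.RETR_CCOMP,cv2.CHAIN_APPROX_NONE)
for k in sorted(cs,key=len)[-3:]:
    p=k[:,0]; P=W[p[:,1],p[:,0],:2]; ce,r=circ(P); print('circ',len(p),ce.round(4),r.round(4))
hsv=cv2.cvtColor(im,cv2.COLOR_RGB2HSV)
br=near&(hsv[...,1]>120)&(hsv[...,0]>10)&(hsv[...,0]<35); nt=br&(abs(Z-.051)<.006)
print('brass',br.sum(),nt.sum(),np.nanmedian(Z[br]),np.median(W[nt],0),'ext',W[nt].min(0),W[nt].max(0))
v,u=np.where(br); print(u.min(),u.max(),v.min(),v.max())
crop=im[v.min()-25:v.max()+25,u.min()-25:u.max()+25]; save('c.png',cv2.resize(crop,None,fx=7,fy=7,interpolation=cv2.INTER_NEAREST))
im,d,W,c=load('key'); X,Y,Z=np.moveaxis(W,-1,0)
b=(Z>.135)&(Z<.165)&(np.hypot(X-.5,Y-.195)<.08); bt=b&(Z>.149)
print('key z',np.percentile(Z[b],[5,50,95]),b.sum(),bt.sum())
for q in (b,bt):
    print(cv2.minAreaRect((W[q][:,:2]*1000).astype(np.float32)))
T=(abs(Z-.018)<.004)&(np.hypot(X-.5,Y-.21)<.16); print('tray',cv2.minAreaRect((W[T][:,:2]*1000).astype(np.float32)))
T=(abs(Z-.004)<.002)&(np.hypot(X-.5,Y-.21)<.08);print('floor z',np.median(Z[T]))
E
```

```text
278.2574994030444 [-0.03691378  0.          0.          0.          0.        ]
top z 0.09409159522864025 3385
circ 4 [ 0.4328 -0.2242] 0.001
circ 125 [ 0.4813 -0.2294] 0.0282
circ 221 [ 0.4812 -0.2294] 0.049
brass 296 269 0.050069716429679445 [ 0.4783633  -0.22944583  0.05007939] ext [ 0.46573688 -0.24459329  0.04545486] [ 0.49750528 -0.21546589  0.0550756 ]
134 383 176 382
key z [0.13856144 0.15248918 0.15394405] 1178 933
((502.67462158203125, 201.0493927001953), (88.57483673095703, 14.728846549987793), 50.49595260620117)
((502.7957458496094, 201.04412841796875), (88.42594909667969, 14.530351638793945), 50.4257926940918)
tray ((489.6015930175781, 221.41839599609375), (199.09132385253906, 200.37820434570312), 85.35455322265625)
floor z 0.0031709561609494785
```

View pics/c.png

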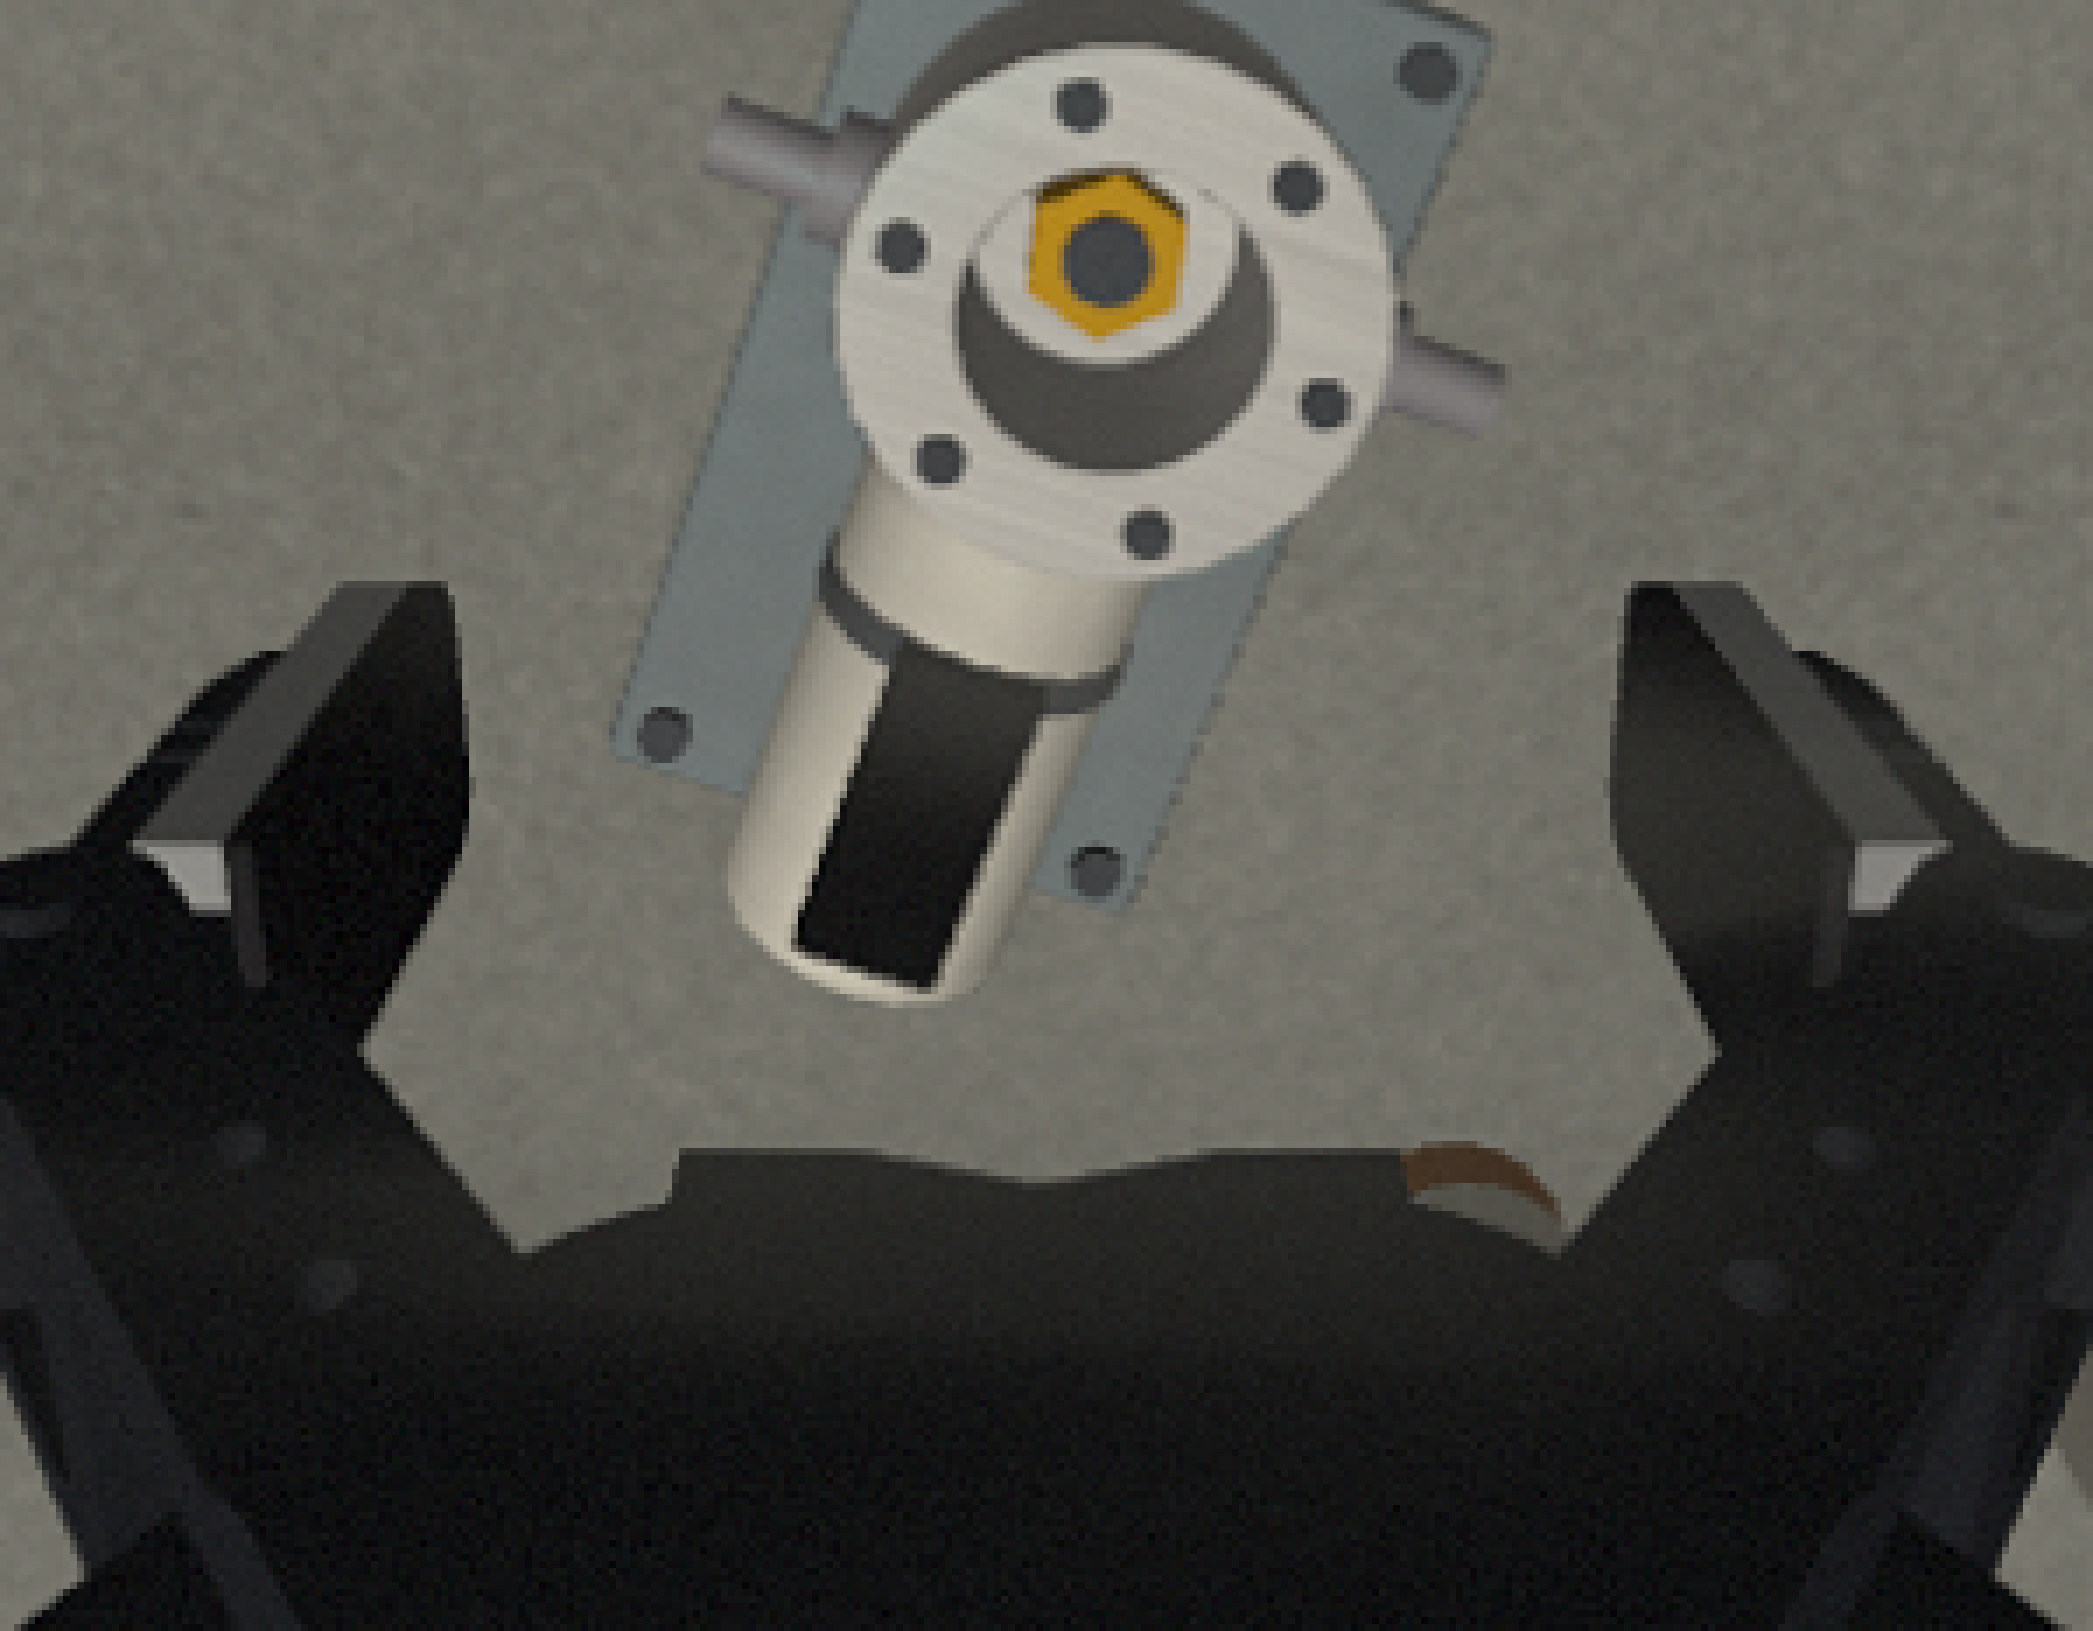

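The crop (bigger than it should have been) shows the nut at about (1107,260), with a corner pointing up and down the image. Next I'll fit the hexagon numerically. I'll also view the key from its pre-grasp pose, turned, so the camera bias shows.

```bash
cat >> h.py <<'E'
from scipy.optimize import minimize
def hexfit(tag,x0):
    im,d,W,c=load(tag); hsv=cv2.cvtColor(im,cv2.COLOR_RGB2HSV)
    T=np.linalg.inv(c['world_to_cam']); o=T[:3,3]
    X=W; ray=X-o; P=o+ray*((.050-o[2])/ray[...,2])[...,None]   # .050: nut face as this camera reads it
    near=np.hypot(P[...,0]-x0[0],P[...,1]-x0[1])<.021
    s=np.clip((hsv[...,1].astype(float)-90)/80,0,1)*(hsv[...,2]>110)
    p=P[near][:,:2]; s=s[near]; 
    def model(q):
        r=p-q[:2]; a=q[2]+np.arange(6)*np.pi/3
        h=.015-(r@np.array([np.cos(a),np.sin(a)])).max(1); g=np.hypot(*r.T)-.0095
        return np.clip(h/.001+.5,0,1)*np.clip(g/.001+.5,0,1)
    best=min((minimize(lambda q:((model(q/[1000,1000,50])-s)**2).sum(),np.array([x0[0]*1000,x0[1]*1000,a0*50]),method='Nelder-Mead',options=dict(xatol=.01,fatol=.01,initial_simplex=None)) for a0 in np.arange(0,1.04,.17)),key=lambda r:r.fun)
    return best.x/[1000,1000,50],best.fun,s.sum()
def barfit(W,g):
    X,Y,Z=np.moveaxis(W,-1,0); b=(Z>.147)&(Z<.162)&(np.hypot(X-g[0],Y-g[1])<.055)
    (c,s,a)=cv2.minAreaRect((W[b][:,:2]*1000).astype(np.float32)); P=W[b][:,:2]
    e=np.linalg.eigh(np.cov(P.T))[1][:,-1]
    return np.array(c)/1000,s,np.degrees(np.arctan2(e[1],e[0]))%180,np.median(Z[b])
E
python3 - <<'E'
from h import *
q,f,n=hexfit('pump',(.481,-.2294)); print('nut',q[:2],np.degrees(q[2])%60,f,n)
im,d,W,c=load('key'); print(barfit(W,(.5027,.201)))
manip.move_to([.5027,.201,.28],down(np.radians(140.4))); manip.hold(.2)
c=calibration('wrist'); im,d=get_image('wrist'); np.savez('key2',im=im,d=d,w=c['world_to_cam'])
print(barfit(cloud('wrist',d,c),(.5027,.201)),manip.state()['position'],manip.state()['joint_positions'].round(2) if hasattr(manip.state()['joint_positions'],'round') else manip.state()['joint_positions'],manip.state()['time'])
save('d.png',im)
E
```

```text
nut [ 0.48198602 -0.22978275] 23.26959350396598 18.443006993404907 253.7625
(array([0.5027919 , 0.20103946]), (88.4381332397461, 14.530351638793945), np.float64(50.49030128665439), np.float64(0.1527455539767319))
(array([0.50290948, 0.20080202]), (88.37545776367188, 13.642199516296387), np.float64(50.400800756729154), np.float64(0.1528308347905549)) [0.5025872  0.20102669 0.28032875] [ 0.38  0.31  0.22  1.49 -0.   -0.5 ] 6.0167
```

View pics/d.png

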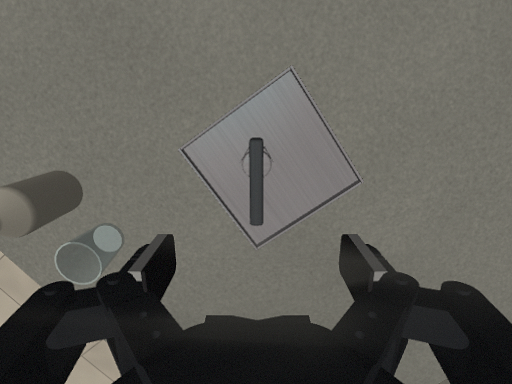

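The picture shows the bar at (256,182), centred between the fingers and square to the closing line. Both views agree within 0.3 mm, so I'll grasp.

```bash
python3 - <<'E'
from h import *
R=down(np.radians(140.45))
def s(t):
    q=manip.state(); print(t,round(q['time'],2),np.round(q['position'],4),'F',np.round(q['force'],1),'M',np.round(q['ft_torque'],2),'op',round(q['opening'],4),'ff',np.round(q['finger_force'],1))
manip.movel([.5028,.2009,.123],0.15,R); s('down')
manip.grip(0.0); s('grip')
manip.movel([.5028,.2009,.28],0.15); s('lift')
manip.move_to([.4817,-.2296,.26],down(np.radians(113.3))); manip.hold(.3); s('pump')
c=calibration('wrist'); im,d=get_image('wrist'); np.savez('pump2',im=im,d=d,w=c['world_to_cam'])
save('e.png',im); get_image('side'); s2,_=get_image('scene'); save('e2.png',cv2.resize(s2[180:330,60:260],None,fx=3,fy=3))
E
```

```text
down 7.22 [0.5035 0.2012 0.124 ] F [0.3 0.6 0.1] M [-0.01  0.02 -0.04] op 0.0855 ff 0.0
grip 7.87 [0.5032 0.2008 0.1233] F [ 0.3 -1.   1.8] M [-0.16 -0.12 -0.01] op 0.013 ff 61.0
lift 9.07 [0.5021 0.2007 0.2786] F [-0.6  0.2 -3.8] M [0.01 0.02 0.03] op 0.013 ff 60.4
pump 10.96 [ 0.4821 -0.2289  0.26  ] F [ 0.   0.7 -4.5] M [-0.04  0.01  0.02] op 0.0134 ff 60.4
```

View pics/e.png

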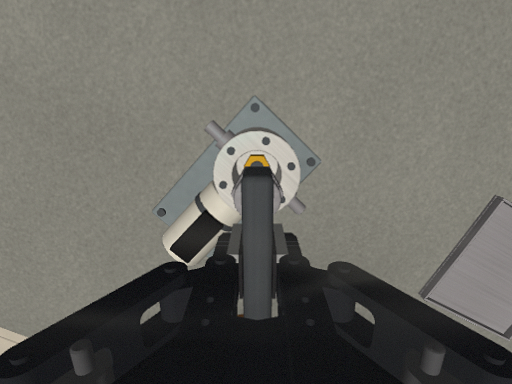

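View pics/e2.png

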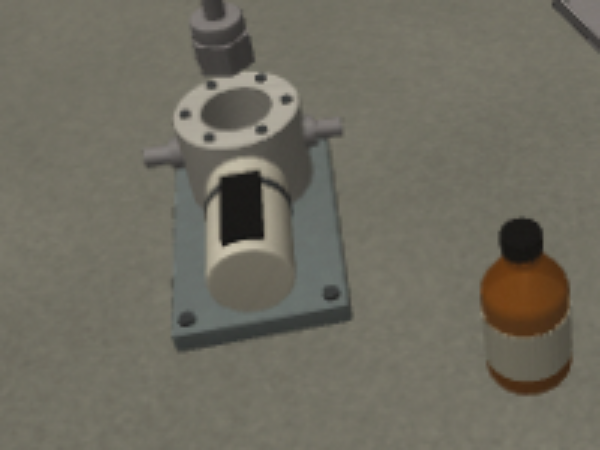

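The wrist view shows the nut at (257,160) in line with the bar at column 257, and the scene crop shows the key hanging upright above the bore. I'll lower it step by step, watching the force.

```bash
cat >> h.py <<'E'
def st(t):
    q=manip.state(); print(t,round(q['time'],2),np.round(q['position'],4),'F',np.round(q['force'],1),'M',np.round(q['ft_torque'],2),'op',round(q['opening'],4)); return q
def aim(xy,z,R,off,n=2):   # centre the measured TCP on xy
    for _ in range(n):
        p=np.array(manip.state()['position'][:2]); off=off+.8*(xy-p); manip.movel([*(xy+off),z],.1,R)
    return off
E
python3 - <<'E'
from h import *
xy=np.array([.4817,-.2296]); R=down(np.radians(113.3)); off=np.zeros(2)
manip.movel([*xy,.183],.12,R); off=aim(xy,.183,R,off); q=st('above nut')
ang=np.degrees(np.arctan2(q['tool_rot'][1][1],q['tool_rot'][0][1])); print(off,ang)
for z in (.178,.173,.168,.163,.158,.1535):
    manip.movel([*(xy+off),z],.06); q=st(z)
    if abs(q['force'][2]+4.5)>12 or np.hypot(*q['force'][:2])>12: print('contact'); break
E
```

```text
above nut 12.4 [ 0.4813 -0.2294  0.1832] F [-0.4 -0.1 -5.3] M [ 0.01  0.02 -0.01] op 0.0131
[-0.00044223  0.00023638] 113.30021397734268
0.178 12.65 [ 0.4808 -0.2291  0.1774] F [ 0.1 -0.  -5.4] M [ 0.04 -0.05 -0.01] op 0.0133
0.173 12.9 [ 0.4809 -0.2292  0.1724] F [ 0.4  0.3 -4.9] M [0.   0.01 0.01] op 0.0132
0.168 13.15 [ 0.4809 -0.2292  0.1675] F [-1.2  0.7 -3.9] M [-0.02  0.04  0.02] op 0.0132
0.163 13.4 [ 0.4809 -0.2292  0.1625] F [-1.3  0.4 -4.2] M [-0.01  0.    0.02] op 0.0128
0.158 13.65 [ 0.4809 -0.2292  0.1575] F [-0.1 -0.4 -4.2] M [ 0.02  0.03 -0.02] op 0.0131
0.1535 13.9 [ 0.4809 -0.2292  0.1531] F [ 0.4 -1.  -4.2] M [0.   0.02 0.  ] op 0.0132
```

The socket is fully on, with no contact force. Now I'll turn it clockwise, watching the moment.

```bash
python3 - <<'E'
from h import *
p=np.array([.4817-.00044+.0006,-.2296+.00024-.0003,.1535]); y0=np.radians(113.3)
y=0
while y<1.75:
    y+=.07 if y<.8 else .04
    manip.movel(p,.05,down(y0-y)); q=manip.state()
    a=np.arctan2(q['tool_rot'][1][1],q['tool_rot'][0][1]); m=q['ft_torque'][2]
    print(round(y,2),round(y0-a,3),'Mz',round(m,2),'F',np.round(q['force'],1),round(q['time'],2))
    if abs(m)>.7: break
    if q['time']>30: break
st('end'); print(np.round(manip.state()['joint_positions'],2))
E
```

```text
0.07 0.068 Mz -0.04 F [-0.2  0.1 -4.4] 14.15
0.14 0.137 Mz 0.01 F [-0.  -0.3 -4.5] 14.4
0.21 0.207 Mz 0.0 F [-0.8  0.5 -4. ] 14.65
0.28 0.277 Mz -0.06 F [-0.5  0.5 -4.1] 14.9
0.35 0.347 Mz -0.04 F [-0.6  1.4 -3.8] 15.15
0.42 0.417 Mz -0.01 F [-0.4  1.6 -3.3] 15.4
0.49 0.487 Mz 0.01 F [-1.5  2.4 -4. ] 15.65
0.56 0.557 Mz -0.0 F [-0.6  2.4 -3.7] 15.9
0.63 0.627 Mz -0.04 F [-0.9  2.3 -3.2] 16.15
0.7 0.697 Mz 0.02 F [-0.9  3.3 -4. ] 16.4
0.77 0.767 Mz -0.04 F [-0.5  4.  -4. ] 16.65
0.84 0.837 Mz 0.0 F [ 0.8  4.4 -5.1] 16.9
0.88 0.878 Mz -0.02 F [-0.1  4.4 -4.7] 17.15
0.92 0.918 Mz 0.04 F [ 0.1  4.7 -4.5] 17.4
0.96 0.958 Mz 0.09 F [ 0.1  5.  -4.6] 17.65
1.0 0.998 Mz 0.02 F [ 0.1  5.  -4.9] 17.9
1.04 1.039 Mz 0.06 F [ 0.4  5.5 -4.7] 18.15
1.08 1.079 Mz 0.09 F [ 1.2  5.  -5.8] 18.4
1.12 1.118 Mz 0.02 F [ 0.8  5.3 -5.5] 18.65
1.16 1.159 Mz 0.08 F [ 0.8  5.6 -5.5] 18.9
1.2 1.198 Mz 0.09 F [ 0.4  5.2 -5.6] 19.15
1.24 1.239 Mz 0.02 F [ 0.   4.7 -5.5] 19.4
1.28 1.278 Mz 0.05 F [ 1.4  4.9 -6.1] 19.65
1.32 1.318 Mz -0.01 F [ 1.1  6.1 -5.3] 19.9
1.36 1.358 Mz 0.06 F [ 1.3  4.9 -5.3] 20.15
1.4 1.398 Mz -0.0 F [ 1.   6.  -6.1] 20.4
1.44 1.438 Mz 0.28 F [ 0.3  4.9 -6.1] 20.65
1.48 1.477 Mz 0.65 F [ 1.3  5.4 -6.2] 20.9
1.52 1.516 Mz 0.95 F [ 2.3  3.8 -6.1] 21.15
end 21.15 [ 0.4823 -0.2295  0.1535] F [ 2.3  3.8 -6.1] M [ 1.53 -0.57  0.95] op 0.0131
[-0.44  0.35 -0.05  1.17  0.    0.67]
```

The moment climbs steadily from about 1.42 rad. That equals the 0.17 rad of play plus a nut start near 0.25, so it fits the hard stop. I'll back off to the middle of the play, lift out and check the nut's yaw.

```bash
python3 - <<'E'
from h import *
p=np.array([.4817,-.2296,.1535]); y0=np.radians(113.3)
R=down(y0-1.27); manip.movel(p,.05,R); q=st('backoff')
manip.movel([*p[:2],.175],.08); st('lifting')
manip.movel([*p[:2],.29],.2); t=p[:2]+.045*R[:2,0]
manip.movel([*t,.30],.2); manip.hold(.2); st('view')
c=calibration('wrist'); im,d=get_image('wrist'); np.savez('pump3',im=im,d=d,w=c['world_to_cam']); save('f.png',im)
q,f,n=hexfit('pump3',(.4817,-.2296)); print('nut',q[:2],np.degrees(q[2])%60,f,n)
E
```

```text
backoff 21.55 [ 0.482  -0.2295  0.1535] F [ 2.2  5.6 -6.3] M [ 1.68 -0.52  0.17] op 0.0132
lifting 21.97 [ 0.4818 -0.2312  0.1757] F [ 0.6 -0.3 -4.4] M [-0.01  0.02  0.02] op 0.0129
view 23.27 [ 0.4525 -0.1957  0.2991] F [ 0.5 -0.4 -4.4] M [0.   0.01 0.  ] op 0.0128
nut [ 0.52184167 -0.24873333] 59.999713521102436 0.0 0.0
```

View pics/f.png

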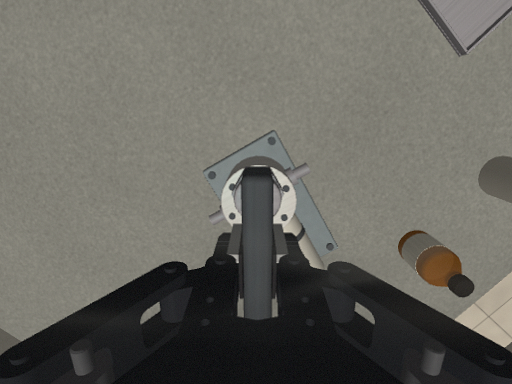

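The bar hides the nut here, at about (257,195). I shifted the wrong way, so I'll move to the other side.

```bash
python3 - <<'E'
from h import *
p=np.array([.4817,-.2296]); R=down(np.radians(113.3)-1.27); t=p-.04*R[:2,0]
manip.movel([*t,.28],.25); manip.hold(.15); st('view')
c=calibration('wrist'); im,d=get_image('wrist'); np.savez('pump3',im=im,d=d,w=c['world_to_cam']); save('g.png',cv2.resize(im[60:240,150:390],None,fx=3,fy=3))
for q0 in [(.4817,-.2296),(.4825,-.231)]:
    q,f,n=hexfit('pump3',q0); print('nut',q[:2],np.degrees(q[2])%60,f,n)
E
```

```text
view 23.98 [ 0.5075 -0.2597  0.2802] F [ 0.8  1.3 -3.5] M [ 0.02 -0.01 -0.01] op 0.013
nut [ 0.48196137 -0.22965849] 24.216949950205056 22.539901818038963 284.5625
nut [ 0.48196174 -0.22965847] 24.213102037626342 22.53990710373878 284.5625
```

View pics/g.png

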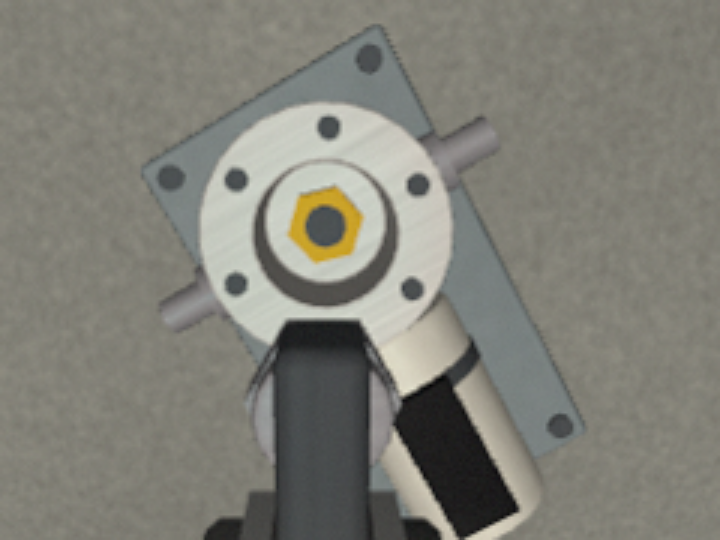

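The crop shows the nut at (326,224), with flats at 24.2° (mod 60) against 23.3° before, so it turned about 59° (1.03 rad). The key turned further than that, and there was side load, so I'm not sure the nut is at its stop. I'll refit the key, centred on the nut, and turn again while nulling the side force. If the nut is tight, the moment must rise early.

```bash
python3 - <<'E'
from h import *
xy=np.array([.4820,-.2297]); y0=np.radians(54.2); R=down(y0); off=np.zeros(2)
manip.move_to([*xy,.25],R); manip.movel([*xy,.183],.15,R); off=aim(xy,.183,R,off,1); st('above')
ok=True
for z in (.174,.164,.1535):
    manip.movel([*(xy+off),z],.06); q=st(z)
    if abs(q['force'][2]+4.5)>12 or np.hypot(*q['force'][:2])>12: print('contact'); ok=False; break
p=xy+off; y=0
while ok and y<1.2:
    y+=.08 if y<.1 else .05
    manip.movel([*p,.1535],.05,down(y0-y)); q=manip.state(); p=p+.0001*np.array(q['force'][:2])
    a=np.arctan2(q['tool_rot'][1][1],q['tool_rot'][0][1]); m=q['ft_torque'][2]
    print(round(y,2),round(y0-a,3),'Mz',round(m,2),'F',np.round(q['force'],1),np.round(q['position'][:2],4),round(q['time'],2))
    if abs(m)>.9 or q['time']>33: break
E
```

```text
above 25.19 [ 0.4819 -0.2296  0.1833] F [-0.3 -0.5 -4.7] M [ 0.04 -0.05  0.03] op 0.0129
0.174 25.49 [ 0.4809 -0.2291  0.1731] F [ 0.1 -0.2 -4.3] M [ 0.    0.02 -0.04] op 0.0128
0.164 25.81 [ 0.4817 -0.2291  0.1635] F [ 1.4  0.1 -5.3] M [ 0.15 -0.39 -0.03] op 0.013
0.1535 26.13 [ 0.4816 -0.2291  0.1529] F [ 2.7  0.2 -6.4] M [ 0.27 -0.7   0.02] op 0.0126
0.08 0.078 Mz 0.05 F [ 3.1  2.5 -6.8] [ 0.482 -0.229] 26.38
0.16 0.157 Mz 0.01 F [ 3.4  1.6 -5. ] [ 0.4824 -0.229 ] 26.63
0.21 0.207 Mz 0.06 F [ 4.1  2.5 -5.8] [ 0.4826 -0.2289] 26.88
0.26 0.258 Mz 0.1 F [ 3.5  1.3 -4.2] [ 0.4827 -0.2288] 27.13
0.31 0.308 Mz 0.04 F [ 3.3  1.5 -3.7] [ 0.4829 -0.2288] 27.38
0.36 0.358 Mz 0.03 F [ 1.8 -0.7 -3.9] [ 0.4831 -0.2287] 27.63
0.41 0.408 Mz 0.22 F [ 2.1  0.5 -1.8] [ 0.4833 -0.2287] 27.88
0.46 0.457 Mz 0.59 F [ 1.5  0.6 -1.9] [ 0.4834 -0.2286] 28.13
0.51 0.508 Mz 0.55 F [-1.3  2.3  2.4] [ 0.4831 -0.2281] 28.38
0.56 0.558 Mz 0.79 F [-2.6  1.9  2.1] [ 0.4832 -0.228 ] 28.63
0.61 0.609 Mz 0.62 F [  1.3  -3.2 -19.7] [ 0.4826 -0.2285] 28.88
0.66 0.66 Mz 0.44 F [-3.1 -1.4  9.8] [ 0.4841 -0.2296] 29.13
0.71 0.711 Mz -0.25 F [  1.4  -2.3 -10.7] [ 0.4833 -0.2293] 29.38
0.76 0.759 Mz -0.2 F [  3.   -2.8 -13.8] [ 0.4834 -0.229 ] 29.63
0.81 0.808 Mz -0.09 F [  4.1  -3.  -17.9] [ 0.4834 -0.229 ] 29.88
0.86 0.858 Mz -0.05 F [  4.8  -2.8 -21.2] [ 0.4835 -0.229 ] 30.13
0.91 0.908 Mz 0.04 F [  2.7  -2.6 -25.1] [ 0.4836 -0.2291] 30.38
0.96 0.958 Mz -0.12 F [  0.8  -3.2 -22.1] [ 0.4836 -0.2295] 30.63
1.01 1.008 Mz -0.1 F [-3.7 -1.2 -6.9] [ 0.4842 -0.2298] 30.88
1.06 1.058 Mz 0.01 F [-4.6 -0.5 -1.7] [ 0.4845 -0.2301] 31.13
1.11 1.108 Mz -0.02 F [-3.8  0.3 -1.5] [ 0.4846 -0.2302] 31.38
1.16 1.158 Mz -0.03 F [-0.9  0.4 -3.3] [ 0.4846 -0.2303] 31.63
1.21 1.208 Mz 0.02 F [-0.7 -0.1 -4.1] [ 0.4844 -0.2303] 31.88
```

The moment rose at the same absolute hand angle as before (about 31–32°), so the nut is at its stop. My check overshot, though, and the bar has probably twisted in the pads. I'll look.

```bash
python3 - <<'E'
from h import *
q=st('now'); print(q['finger_force'],np.round(q['joint_positions'],2))
im,d=get_image('wrist'); s,_=get_image('side'); save('i.png',np.hstack([cv2.resize(im,(400,300)),cv2.resize(s[230:380,200:400],(400,300))]))
E
```

```text
now 31.88 [ 0.4844 -0.2303  0.1537] F [-0.7 -0.1 -4.1] M [-0.03  0.09  0.02] op 0.0129
80.15068799257278 [-0.44  0.36 -0.04  1.17  0.    1.39]
```

View pics/i.png

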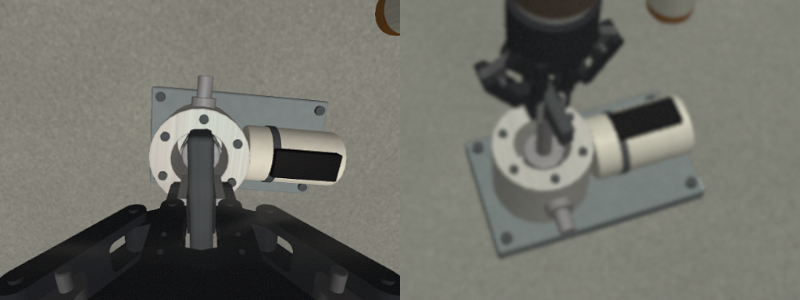

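The bar is still square in the pads, at about (200,190) in the left half, so the socket skipped over a corner once the nut was at its stop. The rise angles fit a stop yaw of about 11° (mod 60). My sideways-jammed back-off therefore probably dragged the nut back about 12°. I'll finish with a short turn to a modest moment, back off gently with no side load, lift and look.

```bash
python3 - <<'E'
from h import *
q=st('0'); p=np.array(q['position'][:2]); Y=np.arctan2(q['tool_rot'][1][1],q['tool_rot'][0][1])
def step(dy,g=.0001):
    global p,Y
    Y+=dy; manip.movel([*p,.1535],.05,down(Y)); q=manip.state(); p=p+g*np.array(q['force'][:2])
    print(round(np.degrees(Y),1),'Mz',round(q['ft_torque'][2],2),'F',np.round(q['force'],1),np.round(p,4),round(q['time'],2)); return q['ft_torque'][2]
n=0
for dy in [-.09]*2+[-.045]*6:
    m=step(dy)
    if m>.4: break
for k in range(3):
    if step(.045)<.1: break
step(.05)
manip.movel([*p,.172],.08); manip.movel([*p,.235],.25)
R=down(Y); t=np.array([.482,-.2297])-.04*R[:2,0]
manip.movel([*t,.27],.25); manip.hold(.1); st('view')
c=calibration('wrist'); im,d=get_image('wrist'); np.savez('pump4',im=im,d=d,w=c['world_to_cam']); save('j.png',cv2.resize(im[60:240,150:390],None,fx=3,fy=3))
q,f,n=hexfit('pump4',(.482,-.2297)); print('nut',q[:2],np.degrees(q[2])%60,f,n)
E
```

```text
0 31.98 [ 0.4844 -0.2303  0.1537] F [ 0.5  0.4 -4.2] M [-0.   -0.02  0.  ] op 0.0128
-20.2 Mz 0.02 F [-0.8 -0.6 -4.2] [ 0.4843 -0.2303] 32.23
-25.3 Mz -0.02 F [-2.5  0.2 -5.2] [ 0.484  -0.2303] 32.48
-27.9 Mz 0.03 F [-2.7  0.8 -4.9] [ 0.4838 -0.2302] 32.73
-30.5 Mz 0.33 F [-3.2  1.  -5.1] [ 0.4834 -0.2301] 32.98
-33.1 Mz 0.63 F [-2.   0.7 -5.1] [ 0.4832 -0.2301] 33.23
-30.5 Mz 0.17 F [-1.   0.5 -7.2] [ 0.4831 -0.23  ] 33.48
-27.9 Mz 0.05 F [-1.  -0.2 -9.3] [ 0.483 -0.23 ] 33.73
-25.1 Mz 0.06 F [-0.2 -1.  -8.5] [ 0.483  -0.2301] 33.98
view 35.23 [ 0.4641 -0.2651  0.2679] F [ 0.4  0.3 -4.3] M [ 0.03 -0.05 -0.04] op 0.0135
nut [ 0.48206637 -0.22962075] 18.974816095132738 20.804668118922862 300.7375
```

View pics/j.png

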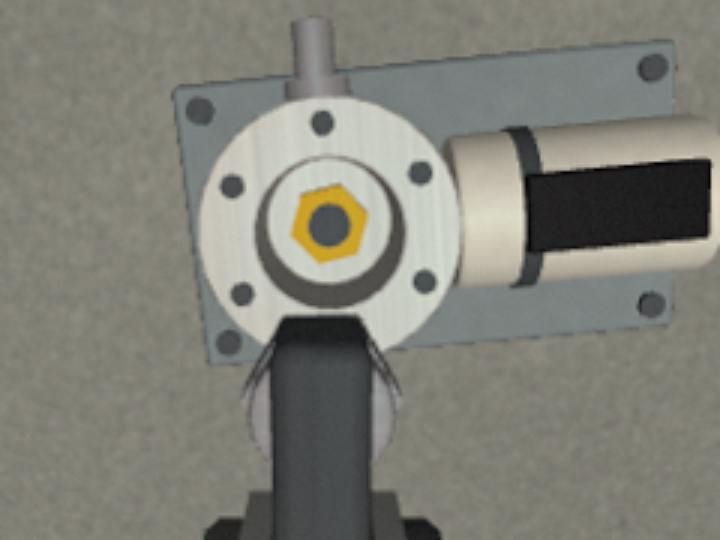

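```bash
python3 - <<'E'
from h import *
import h
# robust yaw: brass contour -> plane at nut top, radius^... 6-fold phase of the outline, plus fit variants
for tag in ['pump','pump3','pump4']:
    im,d,W,c=load(tag); hsv=cv2.cvtColor(im,cv2.COLOR_RGB2HSV); o=np.linalg.inv(c['world_to_cam'])[:3,3]; ray=W-o
    for zz in (.049,.051):
        P=o+ray*((zz-o[2])/ray[...,2])[...,None]
        r=P[...,:2]-[.482,-.2297]; m=(np.hypot(r[...,0],r[...,1])<.022)&(hsv[...,1]>130)&(hsv[...,2]>120)
        r=r[m]; ctr=(r.max(0)+r.min(0))/2; hull=cv2.convexHull((r*1e4).astype(np.float32))[:,0]/1e4
        M=cv2.moments((hull*1e4).astype(np.float32)); cc=np.array([M['m10'],M['m01']])/M['m00']/1e4
        g=np.stack(np.meshgrid(*[np.arange(-.025,.025,.0002)]*2),-1).reshape(-1,2)
        ins=np.array([cv2.pointPolygonTest((hull*1e4).astype(np.float32),(float(a*1e4),float(b*1e4)),False)>0 for a,b in g]); q=g[ins]-cc
        z=((q[:,0]+1j*q[:,1])**6).sum(); print(tag,zz,'area mm2',round(ins.sum()*.04,0),'cc',(cc*1000).round(1),'flat yaw',round((np.degrees(np.angle(z))/6+30)%60,1))
E
```

```text
pump 0.049 area mm2 735.0 cc [-0.  -0.2] flat yaw 23.1
pump 0.051 area mm2 727.0 cc [-0.6 -0.3] flat yaw 23.1
pump3 0.049 area mm2 715.0 cc [-0.1  0.1] flat yaw 24.1
pump3 0.051 area mm2 707.0 cc [-0.2  0.2] flat yaw 24.1
pump4 0.049 area mm2 716.0 cc [-0.   0.2] flat yaw 20.0
pump4 0.051 area mm2 709.0 cc [0.1 0.4] flat yaw 20.0
```

The last crop shows the nut at (329,224) with flats at 19.5° (mod 60), so it followed both of my back-offs. It ends about 8° short of the 11° stop yaw. I'll do a final pass: refit, turn to the stop and lift straight out under light clockwise load without backing off. Then I'll stand the key in the tray.

```bash
python3 - <<'E'
from h import *
xy=np.array([.4823,-.2298]); Y=np.radians(-13.5); R=down(Y)
manip.movel([*xy,.24],.2,R); manip.movel([*xy,.195],.2); off=aim(xy,.185,R,np.zeros(2),1); st('above')
p=xy+off
for z in (.168,.1535):
    manip.movel([*p,z],.08); q=st(z)
    if abs(q['force'][2]+4.5)>15 or np.hypot(*q['force'][:2])>15: raise SystemExit('contact')
for dy in [-.16,-.1]+[-.03]*5:
    Y+=dy; manip.movel([*p,.1535],.05,down(Y)); q=manip.state(); p=p+.0001*np.array(q['force'][:2])
    print(round(np.degrees(Y),1),'Mz',round(q['ft_torque'][2],2),'F',np.round(q['force'],1),round(q['time'],2))
    if q['ft_torque'][2]>.4: break
manip.movel([*p,.175],.1); st('off'); manip.movel([*p,.24],.25); st('up')
E
```

```text
above 36.31 [ 0.483 -0.23   0.186] F [-0.4  0.2 -4.8] M [ 0.04 -0.02 -0.03] op 0.013
0.168 36.67 [ 0.4824 -0.2296  0.1679] F [ 0.7 -0.  -4.8] M [ 0.   -0.01 -0.01] op 0.0131
0.1535 37.0 [ 0.4827 -0.2297  0.1533] F [ 0.2 -0.1 -4.7] M [ 0.01 -0.04  0.  ] op 0.0131
-22.7 Mz 0.02 F [ 0.3 -0.4 -3.9] 37.31
-28.4 Mz -0.06 F [ 0.7  0.2 -3.5] 37.56
-30.1 Mz 0.32 F [-1.3 -1.1 -2.4] 37.81
-31.8 Mz 0.46 F [-0.9 -0.6 -1.2] 38.06
off 38.42 [ 0.4828 -0.2298  0.1752] F [-1.1  0.4 -4.7] M [ 0.01 -0.02 -0.03] op 0.0135
up 38.83 [ 0.4829 -0.23    0.2404] F [ 0.4 -0.1 -5. ] M [0.04 0.05 0.05] op 0.0127
```

```bash
python3 - <<'E'
from h import *
R=down(np.radians(17)); P=np.array([.493,.215])
manip.move_to([*P,.205],R); st('over')
manip.movel([*P,.130],.15); q=st('near'); manip.movel([*P,.1238],.06); q=st('down')
manip.grip(.05); st('open')
manip.movel([*P,.215],.18); q=st('up')
c=calibration('wrist'); im,d=get_image('wrist'); print(barfit(cloud('wrist',d,c),P))
E
```

```text
over 40.48 [0.4933 0.214  0.2049] F [ 0.6  0.1 -4.2] M [-0.03 -0.04 -0.03] op 0.0131
near 41.12 [0.4938 0.2147 0.1307] F [ 0.2  0.1 -4.8] M [ 0.02 -0.01  0.  ] op 0.013
down 41.38 [0.4932 0.215  0.1242] F [ 0.2  0.5 -5.5] M [ 0.02 -0.   -0.02] op 0.0131
open 41.82 [0.4934 0.2152 0.1244] F [-0.5 -0.7  0.2] M [ 0.03 -0.09 -0.02] op 0.0498
up 42.48 [0.4926 0.2148 0.2143] F [ 0.6 -0.7 -0. ] M [ 0.    0.01 -0.05] op 0.0502
(array([0.49408081, 0.21729234]), (14.025136947631836, 89.3428955078125), np.float64(108.50548092725032), np.float64(0.15284094195247078))
```

The key stands upright: its bar top reads 0.153 m, the same as at the start, and it is inside the tray. I'm handing the job in.

```bash
python3 -c "
from h import *
print(manip.job_done(), manip.state()['time'])"
```

```text
the job is handed in; nothing more can be done
the job is handed in; nothing more can be done
```

I turned the nut clockwise to its stop, stood the key upright in the tray and handed the job in at about 42.5 s. The stop showed as the same moment rise at the same hand angle (mod 60°) on all four turns. I took no picture of the nut after the last turn, and my earlier back-offs had let it slip back.

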